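# Load the tumbling barrel with polishing balls

## Robot

A 6-joint arm with a two-finger parallel gripper is mounted at the origin on the work surface. World frame = base frame: x ahead of the robot, y to its left, z up, the work surface at z = 0. Lengths are in m, angles in rad, forces in N, time in s.
With the tool pointing down it reaches from about 0.35 to 0.775 m from the base axis. Payload 7.3 kg.
Tool frame: the origin (TCP) lies on the front face of the gripper's body, between the roots of the fingers; the fingertips stand ahead of it and the grasp point (between the pads) lies 47 mm ahead of it (finger_overhang is the z of the fingertips in the tool frame, in m); z points along the fingers, y is the line along which they close (so a half turn about z gives the same grasp; the last joint's range is limited). The gripper opens to 92 mm and grips with 3 to 60 N. Pads are 19 mm wide; open, the fingers measure 130 mm over their backs; the gripper's body (75 mm by 190 mm) begins 47 mm behind the grasp point.
Start: joints at [1.171, 0.342, 1.524, -0, 1.275, -0.146], TCP at [0.132, 0.508, 0.292] pointing down, gripper open.
Joint ranges: [-2.53, 2.53], [-0.77, 2.02], [0.04, 2.7], [-1, 4.14], [0.28, 2.66], [-3.11, 3.11]. Speed limits (rad/s): [2.57, 2.57, 3.14, 3.14, 3.14, 3.14].

## Interface

Orientations are given as [roll, pitch, yaw] about the fixed x, y, z axes, in that order (R = Rz(yaw) Ry(pitch) Rx(roll)).
In Python, from cell import * gives the robot as it stands. The module is installed in compiled form; this text tells all that it offers.
- The arm moves only by the tool arm_command, never from a script. Its argument "series" is a list of rows, each an object of numbers: "x", "y", "z": the shift along the tool's x, y, z in mm; "rx", "ry", "rz": the turn, a rotation vector about the tool's x, y, z in degrees. A call has 1 to 20 rows; each row is the pose to reach, as a shift and turn from the pose commanded when the call began, along the tool's axes at that moment; what a row does not reach only later rows make up. A row lasts 1/10 s, in which the tool goes at most 50 mm and 8.59 degrees, less where a joint would pass 70% of its speed; a pose out of reach is approached as far as the arm can. A call with a gripper value outside its range is refused whole. "hand" is the finger opening in mm, from 0 to 91.8, set as the call begins (left out, the last holds). The fingers move at their own pace and stop on an object; "squeeze" is the grip in N (left out, the last holds). Time passes only in rows, so rows that repeat a pose let the fingers close. It gives the time, the measured TCP pose, the force, the opening and the grip force at its end, in the units of the state.
- observe(): the state, without advancing time (a new reading comes with each control period).
- read_camera(name): name is "scene" or "top" or "wrist"; returns a dict with "pixels" (400x640x3 uint8, blue, green, red), "K" (3x3 intrinsics, pixels), "rvec" (rotation vector, rad) and "tvec" (3), from world to camera coordinates, as OpenCV has them. Camera axes: x right, y down, z forward; pixel columns grow to the right and rows downward; lengths in m; the calibration is good to about 2 mm. A picture is of the moment at which its call begins. There is no depth.
- hand_in(): hands the job in; it is judged then, once.
Trained networks look in a picture, given as the dict that the camera call returned (one of the last four; its "shot" number tells which), for a name from the list of things; names that differ only in an ending like _2 or _b are one class to them, and where a whole thing is asked for, a point or a joint stands for the part that bears it (a point fixed in the world has none). Each returns a list of dicts, best first, with "confidence" (0 to 1); they miss things now and then, are a little off and sometimes report something else, mostly with a low value. They report only what shows in the picture. A call takes as long as a camera call. They do not tell look-alikes from the thing itself.
- boxes_of(picture, query): "point" ([x, y, z] in m, in world coordinates, good to about 4 mm: the middle of the surface that is visible of it).
- trace(picture, query): "pixels" (400x640 bool, what is visible of it).
- mark_of(picture, query): "point" ([x, y, z] in m, in world coordinates, good to about 4 mm: a listed point, or the origin of a listed thing).
The state is a dict: "time": time; "qpos": joint angles; "qvel": joint speeds; "joint_efforts": joint torques, N m; "tool_pos": TCP position; "tool_rot": TCP orientation; "contact_force": force on the tool from outside, world axes, zero at the start; "torque": the same for the moment, N m; "opening": finger opening in m; "grip_force": force on a finger pad.
Only numpy, scipy, OpenCV 4.12 (cv2) and the standard library are available. Lean on these libraries where they do the work, as an engineer would, in place of code of your own. Each camera call takes 0.05 s, during which the arm holds its last target. There are 200 camera calls.

## Task

Lift the cup of polishing balls out of the wooden caddy and stand it upright on the bench and let go of it, then take hold of it again in a way that lets you tip it, and pour all seven balls into the open tumbling barrel. Finally leave the empty cup standing upright on the bench, free of everything. The cup is thin ceramic, so hold it lightly (well under 70 N) and set it down softly, spill no ball, and leave the barrel, the jar, the mallet and the little bust standing where they are.

Things in the scene. Friction and masses are not known exactly. Their poses are not given: they have to be found in the camera images.
- cup: thin white ceramic cup, round, no handle, flared straight wall: 85 high, 68 across the rim, 50 across the foot, wall 3, floor 5; about 140 g. Origin: centre of its underside; z up through the mouth. It starts in either compartment of the caddy, with the seven balls in it, filling it to about 45. It cracks if squeezed with more than 70 N; 20 to 40 N is plenty.
- cup_rim (a point): centre of the cup's mouth, 85 above its origin on its axis
- caddy: low wooden tray 101 (its x) by 194 (its y) by 55 high, fixed to the bench, open on top, walls 8 thick, split by a wall across its middle into two compartments of 85 by 85 lying along its y (centres at y = +48 and -48); inner floor 12 above the bench. Origin: centre of its underside. One compartment holds the cup, the other the closed jar.
- jar: closed plain jar, white ceramic with a flat steel lid, 58 across, 75 high, in the caddy's other compartment; bystander. Origin: centre of its underside.
- barrel: the open tumbling barrel: plain dark rubber tub standing upright on the bench, round, straight-walled, 150 across outside, 138 inside, 90 high, floor 10 thick, 900 g, loose. Origin: centre of its underside; z up.
- barrel_rim (a point): centre of the barrel's open mouth, 90 above the bench
- mallet: wooden carver's mallet lying down, handle 26 thick, head 64 across, 215 long overall along its x (handle to -x); bystander. Origin: on the bench under the head, 70 from the head's end.
- bust: small white plaster bust on a square foot 60 by 60, 132 high; bystander. Origin: centre of its underside.
- ball1_center (a point): centre of ball 1 of 7: plain pale stone-white polishing ball, 18 across, 11 g, loose in the cup at the start
- ball2_center (a point): centre of ball 2 of 7: plain pale stone-white polishing ball, 18 across, 11 g, loose in the cup at the start
- ball3_center (a point): centre of ball 3 of 7: plain pale stone-white polishing ball, 18 across, 11 g, loose in the cup at the start
- ball4_center (a point): centre of ball 4 of 7: plain pale stone-white polishing ball, 18 across, 11 g, loose in the cup at the start
- ball5_center (a point): centre of ball 5 of 7: plain pale stone-white polishing ball, 18 across, 11 g, loose in the cup at the start
- ball6_center (a point): centre of ball 6 of 7: plain pale stone-white polishing ball, 18 across, 11 g, loose in the cup at the start
- ball7_center (a point): centre of ball 7 of 7: plain pale stone-white polishing ball, 18 across, 11 g, loose in the cup at the start
Things that resemble listed ones, but are neither listed nor needed, are in the scene too. Leave any orange look-alike of the cup alone. Several things look just like the barrel: the one meant starts farthest from the robot's base.

How it is judged:
On the way, in this order (a step that is already met when the one before it is completed fails the run):
1. the cup, lifted out of the caddy, stands upright on the bench and the robot has let go of it (angle between cup's own z axis and vertical below 0.1 rad and height (world z) of cup between -0.006 and 0.006 m and contact force between each of the arm, the fingers and cup below 0.1 N and linear speed of cup below 0.03 m/s), for 0.2 s.
2. the cup, held in the fingers again, is tipped by more than 60 degrees with its mouth over the barrel (angle between cup's own z axis and vertical above 1.05 rad and horizontal distance between cup_rim and barrel below 0.075 m and height (world z) of cup_rim above 0.07 m and contact force between the fingers and cup above 1 N), for 0.1 s.
At the end, for the whole second after the job is handed in: all seven balls lie inside the barrel below its rim, the barrel stands upright (within 0.1 rad), and the cup stands upright (within 0.1 rad) with its foot on the bench (within 6 mm), clear of the barrel, released and at rest (horizontal distance between each of ball1_center, ball2_center, ball3_center, ball4_center, ball5_center, ball6_center, ball7_center and barrel below 0.068 m and z of ball1_center in the frame of barrel between 0.008 and 0.085 m and z of ball2_center in the frame of barrel between 0.008 and 0.085 m and z of ball3_center in the frame of barrel between 0.008 and 0.085 m and z of ball4_center in the frame of barrel between 0.008 and 0.085 m and z of ball5_center in the frame of barrel between 0.008 and 0.085 m and z of ball6_center in the frame of barrel between 0.008 and 0.085 m and z of ball7_center in the frame of barrel between 0.008 and 0.085 m and angle between each of cup, barrel's own z axis and vertical below 0.1 rad and height (world z) of cup between -0.006 and 0.006 m and contact force between each of the arm, the fingers and cup below 0.1 N and linear speed of each of cup, barrel below 0.02 m/s and contact force between cup and barrel below 0.1 N); the robot touches nothing.
It fails at once if the thin cup is squeezed: more than 140 N in all from the fingers (70 N a finger) (contact force between the fingers and cup above 140 N).
It fails at once if the cup comes down on the bench faster than 0.5 m/s (dropped or slammed) (height (world z) of cup below 0.02 m and linear speed of cup above 0.5 m/s).
It fails at once if the barrel is pushed more than 30 mm from its place (distance of barrel from where it was at the start of the episode above 0.03 m).
It fails at once if the jar, the mallet or the bust is pushed more than 30 mm from its place, or the bust or jar tipped over (distance of any of jar, mallet, bust from where it was at the start of the episode above 0.03 m or angle between any of jar, bust's own z axis and vertical above 0.5 rad).
It also fails if it takes over 69 s, if anything falls off the work surface, if the arm or the gripper's body presses on something with over 40 N, if the wrist force passes 120 N, or if a joint passes its speed limit or range.

## Working session

There is one attempt and no reset: what is moved stays moved. The work goes in short steps, Python scripts to look and compute and a tool call to move; the robot and the scene stay as the last step left them, time stands still between calls to the robot, and variables do not carry over. Pictures are saved under pics/ and viewed, at most 10 in all, crops included, and the job is handed in when it is done.

Besides the shell and the picture viewer there is one more tool, called after ">>>" as a command line: name --argument value ..., lists and objects as JSON in quotes. arm_command: Moves the arm, as the interface text tells. Its arguments: {"type":"object","properties":{"series":{"type":"array"},"hand":{"type":"number"},"squeeze":{"type":"number"}},"required":["series"]}

```bash
mkdir -p pics; python3 - <<'E'
from cell import *
import cv2,numpy as np
s=observe();print(s['time'],s['tool_pos'],s['tool_rot'],s['opening'])
for c in ['scene','top']:
    p=read_camera(c);cv2.imwrite(f'pics/{c}0.png',p['pixels'])
    R=cv2.Rodrigues(p['rvec'])[0];print(c,'cam at',np.round(-R.T@p['tvec'],3))
    for q in ['cup','cup_rim','caddy','jar','barrel','mallet','bust']:
        for d in mark_of(p,q)[:6]:
            px=cv2.projectPoints(np.array([d['point']]),p['rvec'],p['tvec'],p['K'],None)[0].ravel()
            print(c,q,np.round(d['point'],3),round(d['confidence'],2),px.round())
E
```

```text
0.0 [0.13167349 0.50788898 0.29151062] [-3.14000020e+00 -2.03618925e-04  2.88784996e+00] 0.09189605043602651
scene cam at [ 1.389 -0.577  0.917]
scene cup [ 0.666 -0.257 -0.002] 0.97 [273. 294.]
scene cup [ 0.521 -0.211  0.011] 0.81 [262. 249.]
scene cup [ 0.708 -0.142  0.001] 0.25 [321. 284.]
scene cup_rim [ 0.664 -0.265  0.088] 0.92 [267. 270.]
scene cup_rim [ 0.521 -0.213  0.09 ] 0.64 [259. 228.]
scene caddy [ 0.512 -0.259  0.002] 0.59 [245. 256.]
scene jar [ 0.496 -0.302  0.013] 0.61 [228. 256.]
scene barrel [0.295 0.354 0.002] 0.86 [373. 151.]
scene barrel [ 0.49   0.251 -0.   ] 0.66 [386. 189.]
scene bust [ 0.707 -0.142 -0.001] 0.61 [321. 284.]
top cam at [0.421 0.006 1.107]
top cup [ 0.664 -0.259  0.002] 0.84 [417. 145.]
top cup [ 0.516 -0.208  0.014] 0.78 [400. 199.]
top cup_rim [ 0.669 -0.261  0.084] 0.87 [426. 136.]
top cup_rim [ 0.517 -0.213  0.098] 0.68 [409. 196.]
top caddy [ 0.508 -0.259 -0.002] 0.93 [418. 203.]
top jar [ 0.499 -0.301  0.011] 0.73 [435. 206.]
top barrel [0.298 0.354 0.001] 0.67 [184. 282.]
top barrel [ 0.492  0.244 -0.002] 0.62 [228. 208.]
top mallet [ 0.68   0.166 -0.003] 0.59 [259. 138.]
top bust [ 0.518 -0.202  0.025] 0.7 [398. 198.]
top bust [ 0.708 -0.141 -0.002] 0.55 [373. 129.]
```

View pics/scene0.png

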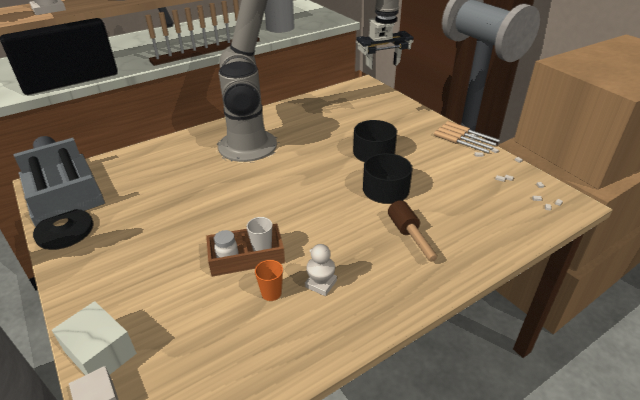

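View pics/top0.png

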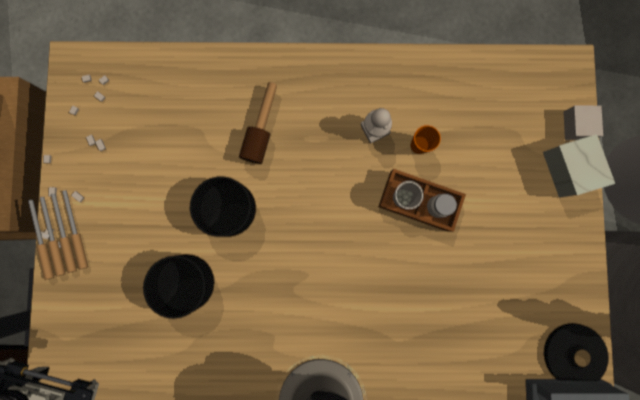

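The scene picture shows the white cup in the caddy at (259,235), the jar beside it at (225,245) and the orange look-alike at (268,280). The barrel candidates in the top picture are (223,207), about 0.55 m from the base, and (179,285), about 0.46 m. The one at (223,207) is the farthest, so it is the barrel meant. The cup meant is the white one in the caddy at top (409,196), not the orange one at (426,138). I'll confirm both in one enlarged crop.

```bash
cat > h.py <<'E'
from cell import *
import cell,cv2,numpy as np
from scipy.spatial.transform import Rotation as Ro
def rel(targets):
    """targets: list of (TCP xyz m, R) -> rows in tool frame now"""
    s=observe();p=np.array(s['tool_pos']);R=Ro.from_euler('xyz',s['tool_rot'])
    for t,r in targets:
        d=R.inv().apply(np.array(t)-p)*1000;w=(R.inv()*r).as_rotvec(degrees=True)
        print(d.round(1),w.round(1))
def down(yaw): return Ro.from_euler('xyz',[np.pi,0,yaw])
def slant(az,th):
    """y tangential; th=angle of tool z below horizontal, pointing outward along azimuth az"""
    z=np.array([np.cos(az)*np.cos(th),np.sin(az)*np.cos(th),-np.sin(th)])
    y=np.array([-np.sin(az),np.cos(az),0])
    return Ro.from_matrix(np.c_[np.cross(y,z),y,z])
def st():
    s=observe();print(s['time'],np.round(s['tool_pos'],4),np.round(s['tool_rot'],3),np.round(s['qpos'],3),s['opening'],s['grip_force'],np.round(s['contact_force'],1))
E
python3 - <<'E'
from h import *
print(getattr(cell,'finger_overhang',None),[n for n in dir(cell) if not n.startswith('_')])
im=cv2.imread('pics/top0.png')
cv2.imwrite('pics/crop1.png',np.hstack([cv2.resize(im[160:340,130:280],None,fx=2.6,fy=2.6),cv2.resize(im[110:290,355:505],None,fx=2.6,fy=2.6)]))
rel([((.40,.20,.30),down(2.1)),((.519,-.211,.22),down(1.276))])
E
```

```text
0.0655 ['IKError', 'boxes_of', 'finger_overhang', 'hand_in', 'mark_of', 'observe', 'read_camera', 'trace']
[-337.  -231.    -7.8] [ 0.  -0.  45.1]
[-555.4 -598.9   72.2] [ 0.  -0.  92.3]
```

View pics/crop1.png

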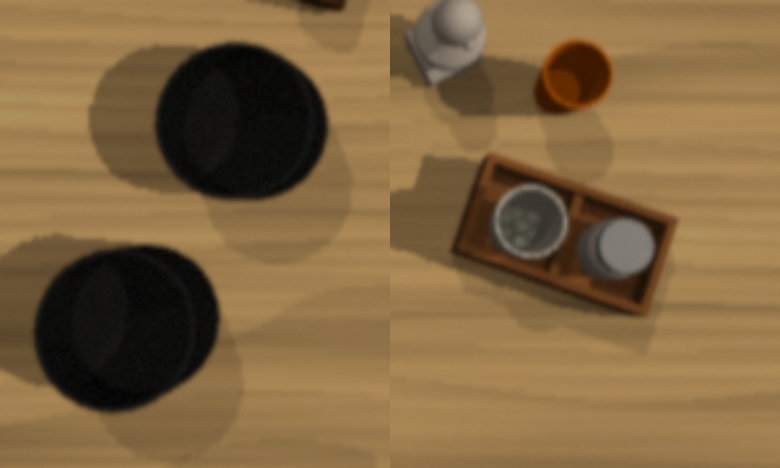

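The crop confirms both: balls are visible in the white cup at crop (522,220), and the far barrel is the upper one at (240,120). I'm moving above the cup.

>>> arm_command --series '[{"x":-337,"y":-231,"z":-8,"rz":45},{"x":-337,"y":-231,"z":-8,"rz":45},{"x":-337,"y":-231,"z":-8,"rz":45},{"x":-337,"y":-231,"z":-8,"rz":45},{"x":-337,"y":-231,"z":-8,"rz":45},{"x":-337,"y":-231,"z":-8,"rz":45},{"x":-337,"y":-231,"z":-8,"rz":45},{"x":-337,"y":-231,"z":-8,"rz":45},{"x":-555,"y":-599,"z":72,"rz":92.3},{"x":-555,"y":-599,"z":72,"rz":92.3},{"x":-555,"y":-599,"z":72,"rz":92.3},{"x":-555,"y":-599,"z":72,"rz":92.3},{"x":-555,"y":-599,"z":72,"rz":92.3},{"x":-555,"y":-599,"z":72,"rz":92.3},{"x":-555,"y":-599,"z":72,"rz":92.3},{"x":-555,"y":-599,"z":72,"rz":92.3},{"x":-555,"y":-599,"z":72,"rz":92.3},{"x":-555,"y":-599,"z":72,"rz":92.3},{"x":-555,"y":-599,"z":72,"rz":92.3},{"x":-555,"y":-599,"z":72,"rz":92.3}]' --hand 91.8 --squeeze 25

```text
invalid input
```

```bash
python3 - <<'E'
from h import *
st()
for c in ['wrist','scene']:
    p=read_camera(c)
    if c=='wrist': cv2.imwrite('pics/w1.png',p['pixels'])
    for q in ['cup','cup_rim','caddy','jar']:
        for d in mark_of(p,q)[:2]: print(c,q,np.round(d['point'],4),round(d['confidence'],2))
rel([((.519,-.211,.130),down(1.276))])
E
```

```text
0.8 [0.1318 0.5082 0.2923] [3.141 0.    2.888] [ 1.171  0.342  1.524  0.     1.275 -0.146] 0.0920930258899763 0.0 [-0.1  0.5 -0.4]
scene cup [ 0.523  -0.2128  0.0117] 0.89
scene cup [ 0.6659 -0.2562  0.0022] 0.78
scene cup_rim [ 0.5219 -0.2076  0.0948] 0.78
scene cup_rim [ 0.661  -0.2631  0.0837] 0.75
scene caddy [ 0.5107 -0.2598 -0.0006] 0.79
scene jar [ 0.4953 -0.3006  0.0135] 0.67
[-555.4 -598.9  162.2] [ 0.  -0.  92.3]
```

View pics/w1.png

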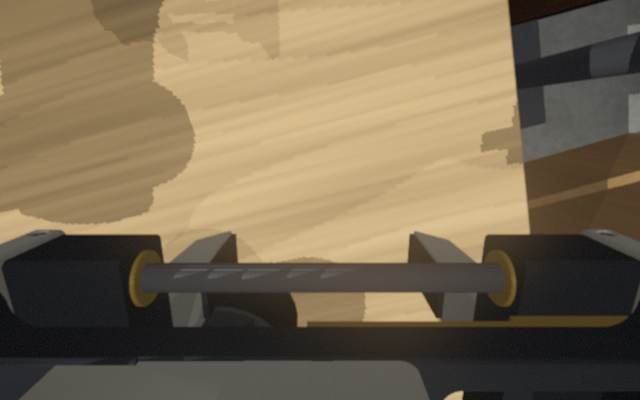

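The wrist picture only shows bare bench and the fingers, because the move was refused. I'll retry without the gripper value.

>>> arm_command --series '[{"x":-337,"y":-231,"z":-8,"rx":0,"ry":0,"rz":45},{"x":-337,"y":-231,"z":-8,"rx":0,"ry":0,"rz":45},{"x":-337,"y":-231,"z":-8,"rx":0,"ry":0,"rz":45},{"x":-337,"y":-231,"z":-8,"rx":0,"ry":0,"rz":45},{"x":-337,"y":-231,"z":-8,"rx":0,"ry":0,"rz":45},{"x":-337,"y":-231,"z":-8,"rx":0,"ry":0,"rz":45},{"x":-337,"y":-231,"z":-8,"rx":0,"ry":0,"rz":45},{"x":-337,"y":-231,"z":-8,"rx":0,"ry":0,"rz":45}]'

```text
time: 2.1
tool_pos: [0.3953, 0.2047, 0.3004]
tool_rot: [3.141, 0.0, 2.102]
contact_force: [0.8, 0.8, -0.2]
opening: 0.0918
grip_force: 0.0
```

```bash
python3 - <<'E'
from h import *
st(); rel([((.520,-.211,.22),down(1.276))])
E
```

```text
2.1 [0.3953 0.2047 0.3004] [3.141 0.    2.102] [ 0.305  0.188  1.714  0.     1.239 -0.226] 0.09183998146222402 0.0 [ 0.8  0.8 -0.2]
[-421.6 -103.3   80.3] [ 0.  -0.  47.3]
```

>>> arm_command --series '[{"x":-420,"y":-103,"z":80,"rz":47.3},{"x":-420,"y":-103,"z":80,"rz":47.3},{"x":-420,"y":-103,"z":80,"rz":47.3},{"x":-420,"y":-103,"z":80,"rz":47.3},{"x":-420,"y":-103,"z":80,"rz":47.3},{"x":-420,"y":-103,"z":80,"rz":47.3},{"x":-420,"y":-103,"z":80,"rz":47.3},{"x":-420,"y":-103,"z":80,"rz":47.3},{"x":-420,"y":-103,"z":80,"rz":47.3},{"x":-420,"y":-103,"z":80,"rz":47.3},{"x":-420,"y":-103,"z":80,"rz":47.3}]' --hand 91 --squeeze 25

```text
invalid input
```

```bash
python3 - <<'E'
from h import *
st()
for c in ['wrist','top']:
    p=read_camera(c)
    if c=='wrist': cv2.imwrite('pics/w2.png',p['pixels'])
    for q in ['cup','cup_rim','caddy','jar']:
        for d in mark_of(p,q)[:2]: print(c,q,np.round(d['point'],4),round(d['confidence'],2))
rel([((.520,-.211,.22),down(1.276)),((.520,-.211,.130),down(1.276))])
E
```

```text
2.1 [0.3953 0.2047 0.3004] [3.141 0.    2.102] [ 0.305  0.188  1.714  0.     1.239 -0.226] 0.09183998146222402 0.0 [ 0.8  0.8 -0.2]
top cup [ 0.5143 -0.2105  0.0135] 0.9
top cup [ 0.6649 -0.2594 -0.0021] 0.58
top cup_rim [ 0.5192 -0.2109  0.0994] 0.83
top cup_rim [ 0.6648 -0.2658  0.0872] 0.58
top caddy [ 0.5122 -0.2561 -0.0026] 0.86
top jar [ 0.4969 -0.2996  0.0132] 0.57
[-424.7 -104.3   80. ] [ 0.  -0.  47.5]
[-424.7 -104.3  170. ] [ 0.  -0.  47.5]
```

View pics/w2.png

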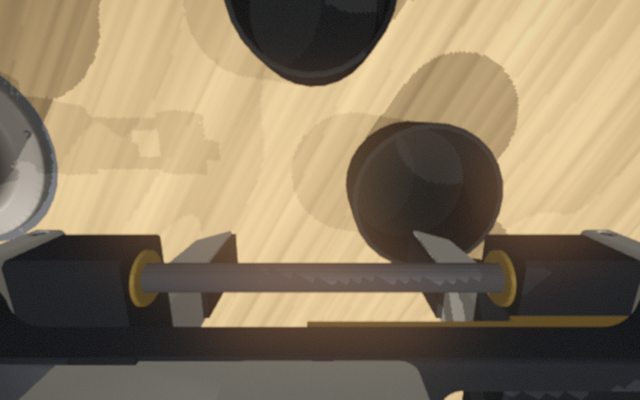

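The wrist view shows only the two barrels, since the move was refused again. It seems every row needs all six keys, so I'll send them in full.

>>> arm_command --series '[{"x":-424,"y":-104,"z":80,"rx":0,"ry":0,"rz":47.5},{"x":-424,"y":-104,"z":80,"rx":0,"ry":0,"rz":47.5},{"x":-424,"y":-104,"z":80,"rx":0,"ry":0,"rz":47.5},{"x":-424,"y":-104,"z":80,"rx":0,"ry":0,"rz":47.5},{"x":-424,"y":-104,"z":80,"rx":0,"ry":0,"rz":47.5},{"x":-424,"y":-104,"z":80,"rx":0,"ry":0,"rz":47.5},{"x":-424,"y":-104,"z":80,"rx":0,"ry":0,"rz":47.5},{"x":-424,"y":-104,"z":80,"rx":0,"ry":0,"rz":47.5},{"x":-424,"y":-104,"z":80,"rx":0,"ry":0,"rz":47.5},{"x":-424,"y":-104,"z":80,"rx":0,"ry":0,"rz":47.5},{"x":-424,"y":-104,"z":80,"rx":0,"ry":0,"rz":47.5}]' --hand 91 --squeeze 25

```text
time: 3.7
tool_pos: [0.5196, -0.2114, 0.2193]
tool_rot: [-3.14, -0.001, 1.273]
contact_force: [-0.2, -0.1, 0.4]
opening: 0.0912
grip_force: 0.0
```

```bash
python3 - <<'E'
from h import *
st()
for c in ['wrist','scene']:
    p=read_camera(c)
    if c=='wrist': cv2.imwrite('pics/w3.png',p['pixels'])
    for q in ['cup','cup_rim','caddy','jar']:
        for d in mark_of(p,q)[:2]: print(c,q,np.round(d['point'],4),round(d['confidence'],2))
rel([((.519,-.211,.22),down(1.276)),((.519,-.211,.130),down(1.276))])
E
```

```text
3.7 [ 0.5196 -0.2114  0.2193] [-3.140e+00 -1.000e-03  1.273e+00] [-0.523  0.474  1.53   0.     1.14  -0.225] 0.0911999855190291 0.0 [-0.2 -0.1  0.4]
wrist cup [ 6.667e-01 -2.623e-01  6.000e-04] 0.88
wrist cup_rim [ 0.52   -0.211   0.0954] 0.96
wrist cup_rim [ 0.6666 -0.2618  0.0816] 0.75
wrist caddy [ 0.527  -0.2015  0.0413] 0.19
scene cup [ 6.632e-01 -2.580e-01 -4.000e-04] 0.64
scene cup [ 0.5202 -0.2113  0.0108] 0.61
scene cup_rim [ 0.5208 -0.2099  0.0957] 0.98
scene cup_rim [ 0.6605 -0.2646  0.0864] 0.91
scene caddy [ 0.5102 -0.2594  0.0013] 0.58
scene jar [ 0.4985 -0.3031  0.0124] 0.86
[ 0.1 -0.7  0.3] [ 0.   0.  -0.1]
[ 0.1 -0.8 90.3] [ 0.   0.  -0.1]
```

>>> arm_command --series '[{"x":0,"y":0,"z":30,"rx":0,"ry":0,"rz":0},{"x":0,"y":0,"z":60,"rx":0,"ry":0,"rz":0},{"x":0,"y":0,"z":80,"rx":0,"ry":0,"rz":0},{"x":0,"y":0,"z":90,"rx":0,"ry":0,"rz":0},{"x":0,"y":0,"z":90,"rx":0,"ry":0,"rz":0}]'

```text
time: 4.7
tool_pos: [0.5192, -0.2114, 0.129]
tool_rot: [-3.139, -0.001, 1.273]
contact_force: [0.6, 0.3, 0.3]
opening: 0.0908
grip_force: 0.0
```

>>> arm_command --series '[{"x":0,"y":0,"z":0,"rx":0,"ry":0,"rz":0},{"x":0,"y":0,"z":0,"rx":0,"ry":0,"rz":0},{"x":0,"y":0,"z":0,"rx":0,"ry":0,"rz":0},{"x":0,"y":0,"z":0,"rx":0,"ry":0,"rz":0},{"x":0,"y":0,"z":0,"rx":0,"ry":0,"rz":0},{"x":0,"y":0,"z":0,"rx":0,"ry":0,"rz":0}]' --hand 40 --squeeze 25

```text
time: 5.3
tool_pos: [0.5198, -0.2118, 0.1309]
tool_rot: [3.14, 0.0, 1.273]
contact_force: [-1.9, 0.5, 5.5]
opening: 0.0661
grip_force: 25.0
```

>>> arm_command --series '[{"x":0,"y":0,"z":-10,"rx":0,"ry":0,"rz":0},{"x":0,"y":0,"z":-25,"rx":0,"ry":0,"rz":0},{"x":0,"y":0,"z":-45,"rx":0,"ry":0,"rz":0},{"x":0,"y":0,"z":-65,"rx":0,"ry":0,"rz":0},{"x":0,"y":0,"z":-85,"rx":0,"ry":0,"rz":0},{"x":0,"y":0,"z":-100,"rx":0,"ry":0,"rz":0},{"x":0,"y":0,"z":-110,"rx":0,"ry":0,"rz":0},{"x":0,"y":0,"z":-110,"rx":0,"ry":0,"rz":0}]'

```text
time: 6.1
tool_pos: [0.52, -0.2119, 0.2414]
tool_rot: [3.139, 0.0, 1.273]
contact_force: [-0.5, 0.4, -1.9]
opening: 0.0658
grip_force: 25.0
```

```bash
python3 - <<'E'
from h import *
st()
for c in ['scene','top']:
    p=read_camera(c)
    for q in ['cup','cup_rim','barrel']:
        for d in mark_of(p,q)[:3]: print(c,q,np.round(d['point'],4),round(d['confidence'],2))
rel([((.57,.0,.24),down(1.273)),((.57,.0,.13),down(1.273))])
E
```

```text
6.1 [ 0.52   -0.2119  0.2414] [3.139 0.    1.273] [-0.523  0.451  1.501  0.     1.187 -0.226] 0.06578457882781565 24.999701011693105 [-0.5  0.4 -1.9]
scene cup [ 0.6662 -0.2565  0.0023] 0.97
scene cup [ 0.519  -0.2101  0.1219] 0.84
scene cup_rim [ 0.6641 -0.2635  0.0883] 0.96
scene cup_rim [ 0.522  -0.2079  0.2069] 0.57
scene barrel [ 0.2949  0.354  -0.0021] 0.96
scene barrel [0.4897 0.2488 0.0012] 0.9
top cup [ 6.633e-01 -2.625e-01  4.000e-04] 0.63
top cup [ 0.5151 -0.2085  0.1227] 0.53
top cup_rim [ 0.6675 -0.2637  0.0887] 0.76
top cup_rim [ 0.5185 -0.2135  0.2091] 0.43
top barrel [ 0.491   0.2481 -0.0024] 0.97
top barrel [0.2954 0.3531 0.0012] 0.8
[217.1 -13.7  -0.5] [-0.1 -0.   0. ]
[217.1 -13.6 109.5] [-0.1 -0.   0. ]
```

>>> arm_command --series '[{"x":10,"y":0,"z":0,"rx":0,"ry":0,"rz":0},{"x":30,"y":-2,"z":0,"rx":0,"ry":0,"rz":0},{"x":55,"y":-4,"z":0,"rx":0,"ry":0,"rz":0},{"x":85,"y":-6,"z":0,"rx":0,"ry":0,"rz":0},{"x":115,"y":-8,"z":0,"rx":0,"ry":0,"rz":0},{"x":145,"y":-10,"z":0,"rx":0,"ry":0,"rz":0},{"x":172,"y":-12,"z":0,"rx":0,"ry":0,"rz":0},{"x":195,"y":-13,"z":0,"rx":0,"ry":0,"rz":0},{"x":210,"y":-14,"z":0,"rx":0,"ry":0,"rz":0},{"x":217,"y":-14,"z":10,"rx":0,"ry":0,"rz":0},{"x":217,"y":-14,"z":30,"rx":0,"ry":0,"rz":0},{"x":217,"y":-14,"z":55,"rx":0,"ry":0,"rz":0},{"x":217,"y":-14,"z":80,"rx":0,"ry":0,"rz":0},{"x":217,"y":-14,"z":95,"rx":0,"ry":0,"rz":0},{"x":217,"y":-14,"z":105,"rx":0,"ry":0,"rz":0},{"x":217,"y":-14,"z":112,"rx":0,"ry":0,"rz":0},{"x":217,"y":-14,"z":114,"rx":0,"ry":0,"rz":0},{"x":217,"y":-14,"z":114,"rx":0,"ry":0,"rz":0}]'

```text
time: 8.3
tool_pos: [0.57, -0.0003, 0.1262]
tool_rot: [3.141, -0.0, 1.273]
contact_force: [-0.2, 0.8, -1.7]
opening: 0.0659
grip_force: 25.0
```

```bash
python3 - <<'E'
from h import *
st()
p=read_camera('scene')
for q in ['cup','cup_rim']:
        for d in mark_of(p,q)[:3]: print(q,np.round(d['point'],4),round(d['confidence'],2))
E
```

```text
8.3 [ 5.700e-01 -3.000e-04  1.262e-01] [ 3.141 -0.     1.273] [-0.135  0.6    1.603  0.     0.938  0.163] 0.06592652402159645 24.999769640271552 [-0.2  0.8 -1.7]
cup [ 0.5687 -0.0015  0.0072] 0.64
cup_rim [ 0.6632 -0.2617  0.0849] 0.68
cup_rim [0.5759 0.0022 0.0892] 0.66
```

Now I'll lower the last 7 mm slowly and check the force.

>>> arm_command --series '[{"x":0,"y":0,"z":2,"rx":0,"ry":0,"rz":0},{"x":0,"y":0,"z":4,"rx":0,"ry":0,"rz":0},{"x":0,"y":0,"z":5,"rx":0,"ry":0,"rz":0},{"x":0,"y":0,"z":6,"rx":0,"ry":0,"rz":0},{"x":0,"y":0,"z":7,"rx":0,"ry":0,"rz":0},{"x":0,"y":0,"z":7,"rx":0,"ry":0,"rz":0}]'

```text
time: 9.05
tool_pos: [0.5699, -0.0001, 0.119]
tool_rot: [3.142, -0.0, 1.273]
contact_force: [0.6, -0.6, -2.0]
opening: 0.0657
grip_force: 25.0
```

>>> arm_command --series '[{"x":0,"y":0,"z":1,"rx":0,"ry":0,"rz":0},{"x":0,"y":0,"z":1.5,"rx":0,"ry":0,"rz":0},{"x":0,"y":0,"z":1.5,"rx":0,"ry":0,"rz":0}]'

```text
time: 9.35
tool_pos: [0.5699, 0.0, 0.1189]
tool_rot: [3.141, -0.0, 1.273]
contact_force: [-3.3, 0.4, 7.8]
opening: 0.066
grip_force: 25.0
```

The cup is on the bench, so I'll release it and rise.

>>> arm_command --series '[{"x":0,"y":0,"z":0,"rx":0,"ry":0,"rz":0},{"x":0,"y":0,"z":0,"rx":0,"ry":0,"rz":0},{"x":0,"y":0,"z":0,"rx":0,"ry":0,"rz":0},{"x":0,"y":0,"z":0,"rx":0,"ry":0,"rz":0},{"x":0,"y":0,"z":0,"rx":0,"ry":0,"rz":0},{"x":0,"y":0,"z":-20,"rx":0,"ry":0,"rz":0},{"x":0,"y":0,"z":-60,"rx":0,"ry":0,"rz":0},{"x":0,"y":0,"z":-100,"rx":0,"ry":0,"rz":0},{"x":0,"y":0,"z":-130,"rx":0,"ry":0,"rz":0},{"x":0,"y":0,"z":-130,"rx":0,"ry":0,"rz":0}]' --hand 91

```text
time: 10.35
tool_pos: [0.5717, -0.0003, 0.2523]
tool_rot: [3.133, -0.002, 1.273]
contact_force: [0.3, -1.2, 0.1]
opening: 0.0911
grip_force: 0.0
```

```bash
python3 - <<'E'
from h import *
st()
for c in ['scene','top']:
    p=read_camera(c)
    for q in ['cup','cup_rim']:
        for d in mark_of(p,q)[:2]: print(q,np.round(d['point'],4),round(d['confidence'],2))
az=-.134;th=np.radians(35)
R=slant(az,th);g=np.array([.570,0,.055])
tcp=lambda back:g-R.apply([0,0,.047+back])
print(tcp(.1),tcp(0))
rel([(tcp(.12)+[0,0,.08],R),(tcp(.1),R),(tcp(0),R)])
E
```

```text
10.35 [ 5.717e-01 -3.000e-04  2.523e-01] [ 3.133e+00 -2.000e-03  1.273e+00] [-0.135  0.456  1.461  0.     1.216  0.163] 0.09105475075748376 0.0 [ 0.3 -1.2  0.1]
cup [ 5.696e-01  5.000e-04 -7.000e-04] 0.82
cup [ 0.6636 -0.2566  0.0019] 0.61
cup_rim [ 0.6651 -0.2638  0.0872] 0.9
cup_rim [0.5708 0.0042 0.0844] 0.86
cup [ 0.6621 -0.264  -0.0021] 0.87
cup_rim [ 0.6694 -0.2636  0.0857] 0.71
[0.45066412 0.01608741 0.13931574] [0.53184499 0.00514359 0.08195809]
[ -22.  -134.3   15.6] [-47.4 -40.2 -90.8]
[ -19.3 -117.8  107. ] [-47.4 -40.2 -90.8]
[ -6.  -36.8 164.1] [-47.4 -40.2 -90.8]
```

```bash
python3 - <<'E'
from h import *
from scipy.optimize import least_squares
D=[(1.171,.342,1.524,.132,.508,.292),(.305,.188,1.714,.3953,.2047,.3004),(-.523,.474,1.53,.5196,-.2114,.2193),(-.523,.451,1.501,.52,-.2119,.2414),(-.135,.6,1.603,.57,-.0003,.1262),(-.135,.456,1.461,.5717,-.0003,.2523)]
def f(p):
    a,b,h,d,c=p;o=[]
    for q1,q2,q3,x,y,z in D:
        r=a*np.sin(q2)+b*np.sin(q2+q3)+c
        o+=[np.cos(q1)*r-np.sin(q1)*d-x,np.sin(q1)*r+np.cos(q1)*d-y,h+a*np.cos(q2)+b*np.cos(q2+q3)-z]
    return o
s=least_squares(f,[.45,.4,.0,.076,0]);print(s.x.round(4),abs(s.fun).max())
az=-.134
for th in (25,35,45):
    R=slant(az,np.radians(th));g=np.array([.570,0,.055])
    print(th);rel([(g-R.apply([0,0,.053+.12])+[0,0,.08],R),(g-R.apply([0,0,.153]),R)])
E
```

```text
[ 0.4765  0.3796 -0.0453  0.0764 -0.0057] 0.005279591012931295
25
[ -25.2 -153.9   38.3] [-55.8 -47.4 -87.3]
[ -22.3 -135.8  126.7] [-55.8 -47.4 -87.3]
35
[ -22.8 -139.1   12.1] [-47.4 -40.2 -90.8]
[ -20.1 -122.7  103.6] [-47.4 -40.2 -90.8]
45
[ -19.7 -120.1  -11. ] [-38.9 -33.  -93.6]
[ -17.3 -105.8   83.1] [-38.9 -33.  -93.6]
```

```bash
cat > ik.py <<'E'
from h import *
from scipy.optimize import least_squares
a,b,d,c=.4765,.3796,.0764,-.0057
lo=np.array([-2.53,-.77,.04,-1,.28,-3.11])+.03;hi=np.array([2.53,2.02,2.7,4.14,2.66,3.11])-.03
L=.2;H=-.0453
def fk(q,L=L):
    R1=Ro.from_euler('Z',q[0]);h=H+L
    p=np.array([c+a*np.sin(q[1])+b*np.sin(q[1]+q[2]),d,h+a*np.cos(q[1])+b*np.cos(q[1]+q[2])])
    R=R1*Ro.from_euler('YZYZ'[:3],[q[1]+q[2],q[3],q[4]])*Ro.from_euler('Z',q[5]+np.pi/2)
    return R1.apply(p)+R.apply([0,0,L]),R
def ik(t,R,q0):
    def f(q):
        p,r=fk(q);return np.r_[(p-t)*5,(r.inv()*R).as_rotvec()]
    s=least_squares(f,np.clip(q0,lo+1e-3,hi-1e-3),bounds=(lo,hi));return s.x,np.abs(s.fun).max()
E
python3 - <<'E'
from ik import *
q=observe()['qpos'];p,R=fk(q);print(p,R.as_euler('xyz'));st()
g=np.array([.57,0,.055])
for az in (30,45,60,75,90):
  for th in (10,20,30):
    for sg in (1,-1):
      R=slant(np.radians(az),np.radians(th))
      if sg<0:R=R*Ro.from_euler('Z',np.pi)
      best=min((ik(g-R.apply([0,0,.053]),R,np.array([q1,.6,1.8,q4,q5,q6])) for q1 in(-.3,.2) for q4 in(.5,1.5,2.8) for q5 in(.6,1.5) for q6 in(-1.5,1.5,0)),key=lambda x:x[1])
      if best[1]<.01: print(az,th,sg,best[0].round(2),best[1].round(4))
E
```

```text
[5.66881716e-01 2.76003831e-04 2.47271664e-01] [-3.13864976e+00  3.76140064e-04  1.27334052e+00]
10.65 [ 0.5693 -0.      0.2459] [-3.139  0.     1.273] [-0.135  0.463  1.468  0.     1.214  0.163] 0.09086836372212063 0.0 [-0.4  0.3 -1.1]
30 10 1 [-0.54  0.83  2.26  2.06  1.37  1.63] 0.0
30 10 -1 [-0.54  0.83  2.26  2.06  1.37 -1.52] 0.0
30 20 1 [-0.52  0.71  2.24  2.03  1.13  1.74] 0.0
30 20 -1 [-0.52  0.71  2.24  2.03  1.13 -1.4 ] 0.0
30 30 1 [-0.47  0.62  2.21  1.95  0.9   1.91] 0.0
30 30 -1 [-0.47  0.62  2.21  1.95  0.9  -1.23] 0.0
45 10 1 [-0.6   0.84  2.1   1.72  1.36  1.77] 0.0
45 10 -1 [-0.6   0.84  2.1   1.72  1.36 -1.37] 0.0
45 20 1 [-0.57  0.75  2.1   1.67  1.18  1.89] 0.0
45 20 -1 [-0.57  0.75  2.1   1.67  1.18 -1.26] 0.0
45 30 1 [-0.53  0.66  2.08  1.58  0.99  2.04] 0.0
45 30 -1 [-0.53  0.66  2.08  1.58  0.99 -1.1 ] 0.0
60 10 1 [-0.61  0.88  1.92  1.43  1.43  1.91] 0.0
60 10 -1 [-0.61  0.88  1.92  1.43  1.43 -1.23] 0.0
60 20 1 [-0.58  0.8   1.92  1.37  1.28  2.01] 0.0
60 20 -1 [-0.58  0.8   1.92  1.37  1.28 -1.13] 0.0
60 30 1 [-0.54  0.72  1.92  1.28  1.13  2.14] 0.0
60 30 -1 [-0.54  0.72  1.92  1.28  1.13 -1.  ] 0.0
75 10 1 [-0.58  0.94  1.72  1.21  1.56  2.03] 0.0
75 10 -1 [-0.58  0.94  1.72  1.21  1.56 -1.12] 0.0
75 20 1 [-0.56  0.86  1.74  1.14  1.42  2.1 ] 0.0
75 20 -1 [-0.56  0.86  1.74  1.14  1.42 -1.04] 0.0
75 30 1 [-0.53  0.79  1.74  1.05  1.29  2.19] 0.0
75 30 -1 [-0.53  0.79  1.74  1.05  1.29 -0.95] 0.0
90 10 1 [-0.54  1.01  1.52  1.03  1.72  2.1 ] 0.0
90 10 -1 [-0.54  1.01  1.52  1.03  1.72 -1.04] 0.0
90 20 1 [-0.52  0.93  1.54  0.95  1.59  2.14] 0.0
90 20 -1 [-0.52  0.93  1.54  0.95  1.59 -1.  ] 0.0
90 30 1 [-0.49  0.86  1.56  0.87  1.47  2.2 ] 0.0
90 30 -1 [-0.49  0.86  1.56  0.87  1.47 -0.94] 0.0
```

```bash
cat > plan.py <<'E'
from ik import *
F=Ro.from_euler('Z',np.pi)
def pose(az,th0,tilt,rim=None,g=None,sg=-1):
    A=np.radians(az);t=np.radians(tilt);ax=np.array([np.cos(A)*np.sin(t),np.sin(A)*np.sin(t),np.cos(t)])
    R=slant(A,np.radians(th0+tilt))
    if g is None: g=np.array(rim)-.030*ax
    return g-R.apply([0,0,.053]),(R*F if sg<0 else R)
E
python3 - <<'E'
from plan import *
for sg in(-1,1):
 for az in(45,60,75):
  for azp in(30,60,90,120):
   q=np.array([-.57,.75,2.1,1.67,1.18,-1.26 if sg<0 else 1.9]);ok=[];Q=[]
   t,R=pose(az,25,0,g=[.57,0,.055],sg=sg);q,e=ik(t,R,q);ok.append(e);Q.append(q)
   t,R=pose(az,25,0,g=[.57,0,.21],sg=sg);q,e=ik(t,R,q);ok.append(e);Q.append(q)
   for k,tilt in enumerate([0,0,0,0,0,0,10,20,30,40,50,60,70,80,90,100,110]):
     w=min(k/5,1);rim=np.array([.57,0,.24])*(1-w)+np.array([.48,.235,.21 if tilt<10 else .21-.08*tilt/110])*w
     t,R=pose(az+(azp-az)*w,25,tilt,rim=rim,sg=sg);q,e=ik(t,R,q);ok.append(e);Q.append(q)
   print(sg,az,azp,'maxerr',np.round(max(ok),3),'step',np.abs(np.diff(Q[2:],axis=0)).max(0).round(2),Q[0].round(2),Q[-1].round(2))
E
```

```text
-1 45 30 maxerr 0.05 step [0.2  0.1  0.12 1.   0.27 1.04] [-0.55  0.7   2.09  1.63  1.08 -1.18] [ 0.36  0.81  1.21 -0.12  1.9   1.41]
-1 45 60 maxerr 0.0 step [0.11 0.09 0.09 0.33 0.16 0.34] [-0.55  0.7   2.09  1.63  1.08 -1.18] [ 0.47  0.77  1.29 -0.41  1.76  1.06]
-1 45 90 maxerr 0.0 step [0.1  0.07 0.05 0.21 0.12 0.2 ] [-0.55  0.7   2.09  1.63  1.08 -1.18] [ 0.55  0.68  1.47 -0.65  1.5   0.77]
-1 45 120 maxerr 0.0 step [0.13 0.07 0.12 0.21 0.14 0.19] [-0.55  0.7   2.09  1.63  1.08 -1.18] [ 0.59  0.56  1.7  -0.88  1.15  0.56]
-1 60 30 maxerr 0.05 step [0.23 0.1  0.17 1.   0.27 1.04] [-0.57  0.76  1.92  1.33  1.2  -1.07] [ 0.36  0.81  1.21 -0.12  1.9   1.41]
-1 60 60 maxerr 0.0 step [0.12 0.09 0.1  0.33 0.16 0.34] [-0.57  0.76  1.92  1.33  1.2  -1.07] [ 0.47  0.77  1.29 -0.41  1.76  1.06]
-1 60 90 maxerr 0.0 step [0.1  0.07 0.05 0.21 0.12 0.2 ] [-0.57  0.76  1.92  1.33  1.2  -1.07] [ 0.55  0.68  1.47 -0.65  1.5   0.77]
-1 60 120 maxerr 0.0 step [0.12 0.05 0.08 0.21 0.11 0.19] [-0.57  0.76  1.92  1.33  1.2  -1.07] [ 0.59  0.56  1.7  -0.88  1.15  0.56]
-1 75 30 maxerr 0.05 step [0.26 
[... 1394 characters left out ...]
.42  0.63  1.4  -0.43  1.46  3.08]
1 60 120 maxerr 0.316 step [0.12 0.05 0.08 0.19 0.11 0.17] [-0.57  0.76  1.92  1.33  1.2   2.07] [ 0.48  0.51  1.62 -0.57  1.11  3.08]
1 75 30 maxerr 1.274 step [0.26 0.1  0.21 0.73 0.27 0.71] [-0.55  0.82  1.74  1.1   1.36  2.14] [0.16 0.44 2.14 1.09 0.31 3.08]
1 75 60 maxerr 0.812 step [0.25 0.85 1.51 0.99 1.37 0.33] [-0.55  0.82  1.74  1.1   1.36  2.14] [ 0.45  1.37  0.07 -0.97  2.63  3.08]
1 75 90 maxerr 0.645 step [0.09 0.09 0.12 0.2  0.18 0.19] [-0.55  0.82  1.74  1.1   1.36  2.14] [ 0.42  0.63  1.4  -0.43  1.46  3.08]
1 75 120 maxerr 0.316 step [0.11 0.05 0.04 0.19 0.11 0.17] [-0.55  0.82  1.74  1.1   1.36  2.14] [ 0.48  0.51  1.62 -0.57  1.11  3.08]
```

```bash
python3 - <<'E'
from plan import *
t,R=pose(60,25,0,g=[.57,0,.055])
bk=R.apply([0,0,1])
rel([(t-.12*bk+[0,0,.08],R)])
E
```

```text
[-152.5  -34.4   38. ] [-7.5 64.8 11.4]
```

>>> arm_command --series '[{"x":-76,"y":-17,"z":0,"rx":-3.7,"ry":32.4,"rz":5.7},{"x":-76,"y":-17,"z":0,"rx":-3.7,"ry":32.4,"rz":5.7},{"x":-76,"y":-17,"z":0,"rx":-3.7,"ry":32.4,"rz":5.7},{"x":-76,"y":-17,"z":0,"rx":-3.7,"ry":32.4,"rz":5.7},{"x":-152,"y":-34,"z":38,"rx":-7.5,"ry":64.8,"rz":11.4},{"x":-152,"y":-34,"z":38,"rx":-7.5,"ry":64.8,"rz":11.4},{"x":-152,"y":-34,"z":38,"rx":-7.5,"ry":64.8,"rz":11.4},{"x":-152,"y":-34,"z":38,"rx":-7.5,"ry":64.8,"rz":11.4},{"x":-152,"y":-34,"z":38,"rx":-7.5,"ry":64.8,"rz":11.4},{"x":-152,"y":-34,"z":38,"rx":-7.5,"ry":64.8,"rz":11.4}]'

```text
time: 11.65
tool_pos: [0.4926, -0.1356, 0.2086]
tool_rot: [3.139, -1.134, 1.05]
contact_force: [0.0, -0.3, 0.8]
opening: 0.0911
grip_force: 0.0
```

```bash
python3 - <<'E'
from plan import *
st();q=observe()['qpos'];p,R=fk(q);print('fk',p,R.as_euler('xyz'))
for c in ['scene','top']:
    p=read_camera(c)
    cv2.imwrite(f'pics/{c}4.png',p['pixels'])
    for qn in ['cup','cup_rim']:
        for d in mark_of(p,qn)[:3]: print(qn,np.round(d['point'],4),round(d['confidence'],2))
t,R=pose(60,25,0,g=[.57,0,.055]);bk=R.apply([0,0,1])
rel([(t-.12*bk+[0,0,.08],R),(t-.09*bk,R),(t,R)])
E
```

```text
11.65 [ 0.4926 -0.1356  0.2086] [ 3.139 -1.134  1.05 ] [-0.875  0.613  1.834  1.03   1.445 -0.921] 0.09109025548413464 0.0 [ 0.  -0.3  0.8]
fk [ 0.47708726 -0.18681905  0.16813228] [ 3.13886103 -1.13388827  1.05026715]
cup [ 5.713e-01 -5.000e-04 -4.000e-04] 0.9
cup [ 0.6638 -0.2597  0.0017] 0.77
cup_rim [0.57   0.0053 0.0815] 0.72
cup_rim [ 0.4881  0.2511 -0.    ] 0.64
cup_rim [ 0.6636 -0.2664  0.0878] 0.59
cup [ 0.6621 -0.2632  0.0013] 0.85
cup [0.5659 0.0038 0.0017] 0.78
cup [ 0.6779  0.1682 -0.0026] 0.74
cup_rim [ 0.6657 -0.2602  0.0854] 0.83
cup_rim [ 0.5672 -0.001   0.0841] 0.6
[-2.6 -0.8 -0.5] [ 0.  -0.   0.3]
[-75.1  -1.2  63.3] [ 0.  -0.   0.3]
[-75.1  -1.2 153.3] [ 0.  -0.   0.3]
```

View pics/scene4.png

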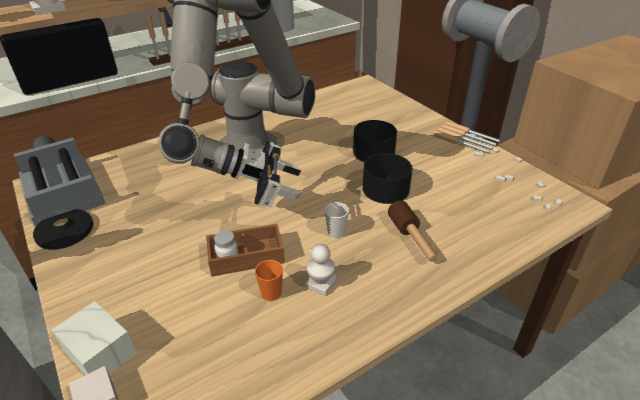

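The picture shows the cup standing at (337,220), the gripper at (275,185) and the wrist at (180,145), clear of the caddy. I'll recheck the plan with the corrected tool length.

```bash
sed -i 's/^L=.2;/L=.268;/' ik.py; python3 - <<'E'
from plan import *
q0=observe()['qpos'];p,R=fk(q0);print('fk',p)
for azp in(60,90,120):
   q=q0;ok=[];Q=[]
   for g in ([.51,-.1,.13],[.57,0,.055],[.57,0,.21]):
     t,R=pose(60,25,0,g=g);q,e=ik(t,R,q);ok.append(e);Q.append(q)
   for k,tilt in enumerate([0,0,0,0,0,0,10,20,30,40,50,60,70,80,90,100,110]):
     w=min(k/5,1);rim=np.array([.57,0,.24])*(1-w)+np.array([.49,.235,.21 if tilt<10 else .21-.07*tilt/110])*w
     t,R=pose(60+(azp-60)*w,25,tilt,rim=rim);q,e=ik(t,R,q);ok.append(e);Q.append(q)
   Q=np.array(Q);print(azp,'err',np.round(ok,3).max(),np.abs(np.diff(Q[2:],axis=0)).max(0).round(2),Q[1].round(2),Q[-1].round(2),Q.min(0).round(2),Q.max(0).round(2))
E
```

```text
fk [ 0.50834576 -0.13264412  0.20904573]
60 err 0.0 [0.11 0.12 0.13 0.33 0.18 0.37] [-0.69  0.83  1.93  1.25  1.23 -1.17] [ 0.5   0.88  1.09 -0.39  1.85  1.05] [-0.92  0.24  1.09 -0.39  0.72 -1.17] [0.5  0.88 2.32 1.61 1.85 1.05]
90 err 0.0 [0.1  0.09 0.07 0.21 0.12 0.22] [-0.69  0.83  1.93  1.25  1.23 -1.17] [ 0.61  0.76  1.34 -0.62  1.56  0.78] [-0.92  0.39  1.34 -0.62  1.03 -1.17] [0.61 0.83 1.93 1.25 1.56 0.78]
120 err 0.0 [0.13 0.07 0.11 0.2  0.11 0.21] [-0.69  0.83  1.93  1.25  1.23 -1.17] [ 0.67  0.6   1.65 -0.85  1.2   0.6 ] [-0.92  0.45  1.45 -0.85  1.05 -1.17] [0.67 0.83 1.93 1.25 1.74 0.6 ]
```

>>> arm_command --series '[{"x":-38,"y":-1,"z":32,"rx":0,"ry":0,"rz":0.3},{"x":-75,"y":-1,"z":63,"rx":0,"ry":0,"rz":0.3},{"x":-75,"y":-1,"z":63,"rx":0,"ry":0,"rz":0.3},{"x":-75,"y":-1,"z":90,"rx":0,"ry":0,"rz":0.3},{"x":-75,"y":-1,"z":115,"rx":0,"ry":0,"rz":0.3},{"x":-75,"y":-1,"z":135,"rx":0,"ry":0,"rz":0.3},{"x":-75,"y":-1,"z":148,"rx":0,"ry":0,"rz":0.3},{"x":-75,"y":-1,"z":153,"rx":0,"ry":0,"rz":0.3},{"x":-75,"y":-1,"z":153,"rx":0,"ry":0,"rz":0.3}]'

```text
time: 12.85
tool_pos: [0.5462, -0.0423, 0.0782]
tool_rot: [3.141, -1.137, 1.047]
contact_force: [-0.2, 0.9, 0.5]
opening: 0.0912
grip_force: 0.0
```

```bash
python3 - <<'E'
from plan import *
st()
t,R=pose(60,25,0,g=[.57,0,.055]); rel([(t,R)])
for c in ['scene','top']:
    p=read_camera(c)
    for qn in ['cup','cup_rim']:
        for d in mark_of(p,qn)[:2]: print(qn,np.round(d['point'],4),round(d['confidence'],2))
E
```

```text
12.85 [ 0.5462 -0.0423  0.0782] [ 3.141 -1.137  1.047] [-0.664  0.862  1.883  1.27   1.225 -1.152] 0.09123980994748761 0.0 [-0.2  0.9  0.5]
[-0.5 -0.5  0.8] [ 0.  -0.1 -0. ]
cup [ 5.675e-01  1.500e-03 -4.000e-04] 0.57
cup [ 0.6649 -0.258  -0.0032] 0.55
cup_rim [0.5713 0.0016 0.0825] 0.97
cup_rim [ 0.6609 -0.2655  0.0889] 0.69
cup [ 6.610e-01 -2.594e-01  3.000e-04] 0.92
cup [5.688e-01 6.000e-04 3.000e-04] 0.59
cup_rim [ 0.6645 -0.2635  0.0891] 0.7
cup_rim [0.567  0.001  0.0861] 0.55
```

Aligned, so I'll close gently.

>>> arm_command --series '[{"x":0,"y":0,"z":0,"rx":0,"ry":0,"rz":0},{"x":0,"y":0,"z":0,"rx":0,"ry":0,"rz":0},{"x":0,"y":0,"z":0,"rx":0,"ry":0,"rz":0},{"x":0,"y":0,"z":0,"rx":0,"ry":0,"rz":0},{"x":0,"y":0,"z":0,"rx":0,"ry":0,"rz":0},{"x":0,"y":0,"z":0,"rx":0,"ry":0,"rz":0},{"x":0,"y":0,"z":0,"rx":0,"ry":0,"rz":0}]' --hand 40 --squeeze 35

```text
time: 13.85
tool_pos: [0.5457, -0.0421, 0.0771]
tool_rot: [-3.137, -1.137, 1.042]
contact_force: [-1.4, 1.3, 1.1]
opening: 0.0627
grip_force: 34.7
```

```bash
python3 - <<'E'
from plan import *
st()
s=observe();P=np.array(s['tool_pos']);R=Ro.from_euler('xyz',s['tool_rot'])
rel([(P+[0,0,.16],R)])
E
```

```text
13.85 [ 0.5457 -0.0421  0.0771] [-3.137 -1.137  1.042] [-0.664  0.864  1.884  1.27   1.224 -1.153] 0.06268395283959699 34.72660992429155 [-1.4  1.3  1.1]
[145.2  -0.3 -67.3] [0. 0. 0.]
```

>>> arm_command --series '[{"x":5,"y":0,"z":-2,"rx":0,"ry":0,"rz":0},{"x":15,"y":0,"z":-7,"rx":0,"ry":0,"rz":0},{"x":32,"y":0,"z":-15,"rx":0,"ry":0,"rz":0},{"x":55,"y":0,"z":-25,"rx":0,"ry":0,"rz":0},{"x":78,"y":0,"z":-36,"rx":0,"ry":0,"rz":0},{"x":100,"y":0,"z":-46,"rx":0,"ry":0,"rz":0},{"x":120,"y":0,"z":-56,"rx":0,"ry":0,"rz":0},{"x":135,"y":0,"z":-63,"rx":0,"ry":0,"rz":0},{"x":145,"y":0,"z":-67,"rx":0,"ry":0,"rz":0},{"x":145,"y":0,"z":-67,"rx":0,"ry":0,"rz":0}]'

```text
time: 14.85
tool_pos: [0.5463, -0.0423, 0.2384]
tool_rot: [3.138, -1.136, 1.049]
contact_force: [0.6, -0.8, -2.2]
opening: 0.0624
grip_force: 34.9
```

```bash
python3 - <<'E'
from plan import *
st()
for c in ['scene','top']:
    p=read_camera(c)
    for qn in ['cup','cup_rim','barrel']:
        for d in mark_of(p,qn)[:3]: print(c,qn,np.round(d['point'],4),round(d['confidence'],2))
T=[]
for w in (.25,.5,.75,1):
    rim=np.array([.57,0,.245])*(1-w)+np.array([.49,.19,.205])*w
    T.append(pose(60+30*w,25,0,rim=rim))
rel(T)
E
```

```text
14.85 [ 0.5463 -0.0423  0.2384] [ 3.138 -1.136  1.049] [-0.664  0.549  1.846  1.173  1.345 -0.81 ] 0.06241247769743667 34.88223827473121 [ 0.6 -0.8 -2.2]
scene cup_rim [0.5728 0.0039 0.2448] 0.91
scene cup_rim [ 0.6639 -0.2636  0.0865] 0.77
scene cup_rim [0.6784 0.1674 0.0034] 0.56
scene barrel [ 0.489   0.2489 -0.0017] 0.91
scene barrel [ 0.2955  0.3526 -0.0015] 0.86
top cup [ 0.6649 -0.2629 -0.0024] 0.92
top cup [0.5658 0.0022 0.1623] 0.71
top cup_rim [ 0.5685 -0.0007  0.247 ] 0.94
top cup_rim [ 0.6674 -0.2609  0.087 ] 0.8
top cup_rim [0.5647 0.0119 0.1759] 0.46
top barrel [ 0.4887  0.2434 -0.0012] 0.91
top barrel [0.2962 0.3544 0.0009] 0.72
[  5.4 -35.2  32.7] [ 6.8 -0.1 -3.4]
[  9.8 -70.1  66.3] [13.6 -0.1 -6.5]
[  14.5 -105.3  100.6] [20.4 -0.2 -9.7]
[  19.6 -140.8  135.5] [ 27.2  -0.2 -12.8]
```

>>> arm_command --series '[{"x":1,"y":-7,"z":7,"rx":1.4,"ry":0,"rz":-0.7},{"x":3,"y":-20,"z":19,"rx":3.8,"ry":0,"rz":-1.9},{"x":5.4,"y":-35,"z":32.7,"rx":6.8,"ry":-0.1,"rz":-3.4},{"x":7.6,"y":-52,"z":49,"rx":10.2,"ry":-0.1,"rz":-5},{"x":10,"y":-70,"z":66,"rx":13.6,"ry":-0.1,"rz":-6.5},{"x":12,"y":-88,"z":83,"rx":17,"ry":-0.1,"rz":-8.1},{"x":14.5,"y":-105,"z":100.6,"rx":20.4,"ry":-0.2,"rz":-9.7},{"x":16.7,"y":-121,"z":116,"rx":23.3,"ry":-0.2,"rz":-11},{"x":18.6,"y":-134,"z":129,"rx":25.8,"ry":-0.2,"rz":-12.2},{"x":19.6,"y":-141,"z":135.5,"rx":27.2,"ry":-0.2,"rz":-12.8},{"x":19.6,"y":-141,"z":135.5,"rx":27.2,"ry":-0.2,"rz":-12.8},{"x":19.6,"y":-141,"z":135.5,"rx":27.2,"ry":-0.2,"rz":-12.8}]'

```text
time: 16.45
tool_pos: [0.4899, 0.1421, 0.1978]
tool_rot: [3.14, -1.133, 1.572]
contact_force: [-0.9, -0.1, -1.6]
opening: 0.0623
grip_force: 34.9
```

```bash
python3 - <<'E'
from plan import *
st();p=read_camera('scene')
for qn in ['cup_rim']:
    for d in mark_of(p,qn)[:3]: print(qn,np.round(d['point'],4),round(d['confidence'],2))
T=[]
for tilt in range(10,121,10):
    rim=np.array([.49,.19+.04*min(tilt/50,1),.205-.065*tilt/110])
    T.append(pose(90,25,tilt,rim=rim))
rel(T)
E
```

```text
16.45 [0.4899 0.1421 0.1978] [ 3.14  -1.133  1.572] [-0.329  0.624  1.859  1.051  1.414 -0.945] 0.06231778136548086 34.88015341143182 [-0.9 -0.1 -1.6]
cup_rim [ 0.6613 -0.2637  0.0866] 0.59
cup_rim [0.4902 0.1918 0.203 ] 0.48
[ 5.2 -0.1  6.3] [ 0.1 -9.9 -0. ]
[11.2 -0.1 13.3] [  0.1 -19.9  -0. ]
[17.6 -0.2 21.7] [  0.1 -29.9  -0. ]
[24.2 -0.2 31.6] [  0.1 -39.9  -0. ]
[30.5 -0.2 43. ] [  0.1 -49.9  -0. ]
[33.1 -0.2 48.5] [  0.1 -59.9  -0.1]
[35.  -0.2 55.4] [  0.1 -69.9  -0.1]
[36.1 -0.2 63.4] [  0.1 -79.9  -0.1]
[36.1 -0.2 72.5] [  0.1 -89.9  -0.1]
[34.8 -0.3 82.4] [  0.1 -99.9  -0.1]
[32.2 -0.3 93. ] [ 1.000e-01 -1.099e+02 -1.000e-01]
[ 28.2  -0.3 103.8] [ 1.000e-01 -1.199e+02 -1.000e-01]
```

>>> arm_command --series '[{"x":2.5,"y":0,"z":3,"rx":0,"ry":-5,"rz":0},{"x":5.2,"y":0,"z":6.3,"rx":0,"ry":-10,"rz":0},{"x":8.2,"y":0,"z":9.7,"rx":0,"ry":-15,"rz":0},{"x":11.2,"y":0,"z":13.3,"rx":0,"ry":-20,"rz":0},{"x":14.4,"y":0,"z":17.4,"rx":0,"ry":-25,"rz":0},{"x":17.6,"y":0,"z":21.7,"rx":0,"ry":-30,"rz":0},{"x":20.9,"y":0,"z":26.5,"rx":0,"ry":-35,"rz":0},{"x":24.2,"y":0,"z":31.6,"rx":0,"ry":-40,"rz":0},{"x":27.4,"y":0,"z":37.2,"rx":0,"ry":-45,"rz":0},{"x":30.5,"y":0,"z":43,"rx":0,"ry":-50,"rz":0},{"x":31.4,"y":0,"z":44.8,"rx":0,"ry":-53.3,"rz":0},{"x":32.3,"y":0,"z":46.6,"rx":0,"ry":-56.6,"rz":0},{"x":33.1,"y":0,"z":48.5,"rx":0,"ry":-60,"rz":0},{"x":33.8,"y":0,"z":50.7,"rx":0,"ry":-63.3,"rz":0},{"x":34.4,"y":0,"z":53,"rx":0,"ry":-66.6,"rz":0},{"x":35,"y":0,"z":55.4,"rx":0,"ry":-70,"rz":0},{"x":35.4,"y":0,"z":58,"rx":0,"ry":-73.3,"rz":0},{"x":35.8,"y":0,"z":60.6,"rx":0,"ry":-76.6,"rz":0},{"x":36.1,"y":0,"z":63.4,"rx":0,"ry":-80,"rz":0},{"x":36.1,"y":0,"z":63.4,"rx":0,"ry":-80,"rz":0}]'

```text
time: 18.55
tool_pos: [0.4896, 0.2151, 0.2031]
tool_rot: [-3.14, 0.263, 1.57]
contact_force: [0.2, 0.7, -1.8]
opening: 0.0624
grip_force: 34.7
```

```bash
python3 - <<'E'
from plan import *
st();p=read_camera('scene');cv2.imwrite('pics/pour.png',cv2.resize(p['pixels'][90:250,280:480],None,fx=3,fy=3))
T=[]
for tilt in (80,85,90,95,100,105,110,115):
    rim=np.array([.49,.23,.205-.065*min(tilt,110)/110])
    T.append(pose(90,25,tilt,rim=rim))
rel(T)
E
```

```text
18.55 [0.4896 0.2151 0.2031] [-3.14   0.263  1.57 ] [ 0.385  0.507  1.55  -0.262  1.199  0.495] 0.06235006706005877 34.74447833003069 [ 0.2  0.7 -1.8]
[-0.7  0.4 -0.3] [-0.1  0.  -0. ]
[3.7 0.4 0.3] [-0.1 -5.  -0. ]
[8.2 0.4 1.3] [ -0.1 -10.   -0. ]
[13.   0.4  2.6] [ -0.1 -15.   -0. ]
[17.8  0.4  4.2] [ -0.1 -20.   -0. ]
[22.7  0.4  6.3] [ -0.1 -25.   -0. ]
[27.7  0.4  8.6] [ -0.1 -30.   -0. ]
[31.9  0.4  8.5] [ -0.1 -35.   -0. ]
```

View pics/pour.png

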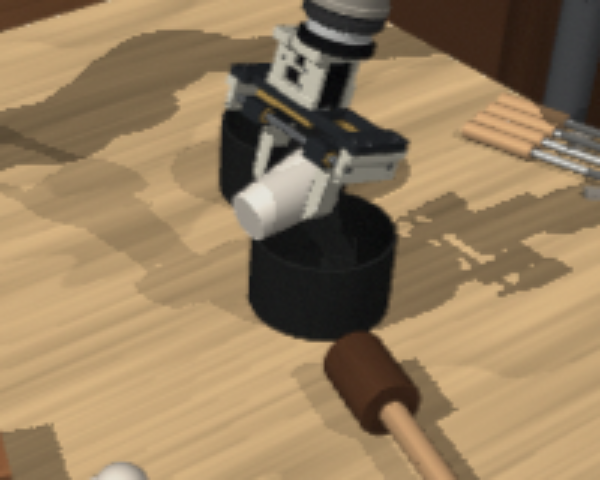

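The cup is tipped with its mouth over the far barrel (mouth about (320,190), barrel mouth (325,240) in the crop), and no ball is on the bench. I'll tip it further.

>>> arm_command --series '[{"x":1.5,"y":0,"z":0,"rx":0,"ry":-2.5,"rz":0},{"x":3.7,"y":0,"z":0.3,"rx":0,"ry":-5,"rz":0},{"x":6,"y":0,"z":0.8,"rx":0,"ry":-7.5,"rz":0},{"x":8.2,"y":0,"z":1.3,"rx":0,"ry":-10,"rz":0},{"x":10.6,"y":0,"z":2,"rx":0,"ry":-12.5,"rz":0},{"x":13,"y":0,"z":2.6,"rx":0,"ry":-15,"rz":0},{"x":15.4,"y":0,"z":3.4,"rx":0,"ry":-17.5,"rz":0},{"x":17.8,"y":0,"z":4.2,"rx":0,"ry":-20,"rz":0},{"x":20.2,"y":0,"z":5.2,"rx":0,"ry":-22.5,"rz":0},{"x":22.7,"y":0,"z":6.3,"rx":0,"ry":-25,"rz":0},{"x":25.2,"y":0,"z":7.4,"rx":0,"ry":-27.5,"rz":0},{"x":27.7,"y":0,"z":8.6,"rx":0,"ry":-30,"rz":0},{"x":29.8,"y":0,"z":8.6,"rx":0,"ry":-32.5,"rz":0},{"x":31.9,"y":0,"z":8.5,"rx":0,"ry":-35,"rz":0},{"x":31.9,"y":0,"z":8.5,"rx":0,"ry":-35,"rz":0},{"x":31.9,"y":0,"z":8.5,"rx":0,"ry":-35,"rz":0},{"x":31.9,"y":0,"z":8.5,"rx":0,"ry":-35,"rz":0},{"x":31.9,"y":0,"z":8.5,"rx":0,"ry":-35,"rz":0}]'

```text
time: 20.4
tool_pos: [0.4901, 0.243, 0.1876]
tool_rot: [3.14, 0.873, 1.568]
contact_force: [-0.3, 0.0, -0.2]
opening: 0.0627
grip_force: 34.7
```

```bash
python3 - <<'E'
from plan import *
st()
for c in('scene','top'):
    p=read_camera(c)
    for i in range(1,8):
        for d in mark_of(p,f'ball{i}_center')[:9]: print(c,i,np.round(d['point'],3),round(d['confidence'],2))
        break
    for d in mark_of(p,'barrel')[:2]: print(c,'barrel',np.round(d['point'],4),round(d['confidence'],2))
E
```

```text
20.4 [0.4901 0.243  0.1876] [3.14  0.873 1.568] [ 0.611  0.768  1.349 -0.679  1.613  0.796] 0.06268840044172848 34.727404548902996 [-0.3  0.  -0.2]
scene barrel [ 0.2912  0.3495 -0.0039] 0.78
scene barrel [0.489  0.2501 0.0018] 0.66
top 1 [0.487 0.156 0.176] 0.5
top barrel [ 0.4897  0.2431 -0.0009] 0.87
top barrel [0.2959 0.3557 0.0033] 0.65
```

>>> arm_command --series '[{"x":0,"y":0,"z":0,"rx":0,"ry":6,"rz":0},{"x":0,"y":0,"z":0,"rx":0,"ry":-3,"rz":0},{"x":0,"y":0,"z":0,"rx":0,"ry":6,"rz":0},{"x":0,"y":0,"z":0,"rx":0,"ry":-3,"rz":0},{"x":0,"y":0,"z":0,"rx":0,"ry":0,"rz":0},{"x":0,"y":0,"z":0,"rx":0,"ry":0,"rz":0}]'

```text
time: 21.3
tool_pos: [0.49, 0.2434, 0.1868]
tool_rot: [3.142, 0.874, 1.57]
contact_force: [0.3, 0.6, -0.2]
opening: 0.0628
grip_force: 34.7
```

```bash
python3 - <<'E'
from plan import *
st()
rel([pose(90,25,tilt,rim=np.array([.49,.19+.04*min(tilt/50,1),.205-.065*min(tilt,110)/110])) for tilt in (95,75,55,35,15,0)])
E
```

```text
21.3 [0.49   0.2434 0.1868] [3.142 0.874 1.57 ] [ 0.612  0.77   1.349 -0.679  1.613  0.796] 0.06277009683407515 34.72891427340073 [ 0.3  0.6 -0.2]
[-18.9   0.    6.1] [-0.  20.1 -0. ]
[-35.3   0.   13.7] [-0.  40.1 -0. ]
[-46.2   0.   22.9] [-0.  60.1 -0. ]
[-58.8   0.   40.9] [-0.  80.1 -0. ]
[-68.7   0.   59.6] [  0.  100.1  -0. ]
[-73.2   0.   71. ] [  0.  115.1  -0. ]
```

>>> arm_command --series '[{"x":-6,"y":0,"z":2,"rx":0,"ry":7,"rz":0},{"x":-13,"y":0,"z":4,"rx":0,"ry":14,"rz":0},{"x":-19,"y":0,"z":6,"rx":0,"ry":20,"rz":0},{"x":-25,"y":0,"z":9,"rx":0,"ry":27,"rz":0},{"x":-31,"y":0,"z":11,"rx":0,"ry":34,"rz":0},{"x":-35,"y":0,"z":14,"rx":0,"ry":40,"rz":0},{"x":-39,"y":0,"z":17,"rx":0,"ry":47,"rz":0},{"x":-43,"y":0,"z":20,"rx":0,"ry":54,"rz":0},{"x":-46,"y":0,"z":23,"rx":0,"ry":60,"rz":0},{"x":-51,"y":0,"z":29,"rx":0,"ry":67,"rz":0},{"x":-55,"y":0,"z":35,"rx":0,"ry":74,"rz":0},{"x":-59,"y":0,"z":41,"rx":0,"ry":80,"rz":0},{"x":-62,"y":0,"z":47,"rx":0,"ry":87,"rz":0},{"x":-66,"y":0,"z":54,"rx":0,"ry":94,"rz":0},{"x":-69,"y":0,"z":60,"rx":0,"ry":100,"rz":0},{"x":-71,"y":0,"z":65,"rx":0,"ry":107,"rz":0},{"x":-73,"y":0,"z":71,"rx":0,"ry":115,"rz":0},{"x":-73,"y":0,"z":71,"rx":0,"ry":115,"rz":0},{"x":-73,"y":0,"z":71,"rx":0,"ry":115,"rz":0}]'

```text
time: 23.2
tool_pos: [0.4899, 0.1416, 0.1973]
tool_rot: [-3.14, -1.13, 1.569]
contact_force: [-0.7, 0.3, -1.1]
opening: 0.0629
grip_force: 34.8
```

```bash
python3 - <<'E'
from plan import *
st()
s=read_camera('scene');p=read_camera('top')
for pic in (s,p):
  for qn in ['cup','cup_rim','ball1_center','barrel']:
    for d in mark_of(pic,qn)[:8]: print(qn,np.round(d['point'],3),round(d['confidence'],2))
A=p['pixels'][140:270,160:310];B=s['pixels'][110:240,310:460]
cv2.imwrite('pics/chk.png',np.hstack([cv2.resize(x,None,fx=2.6,fy=2.6,interpolation=cv2.INTER_CUBIC) for x in(A,B)]))
rel([pose(90-30*w,25,0,rim=np.array([.49,.19,.225])*(1-w)+np.array([.57,0,.225])*w) for w in (.25,.5,.75,1)])
E
```

```text
23.2 [0.4899 0.1416 0.1973] [-3.14  -1.13   1.569] [-0.33   0.624  1.858  1.049  1.412 -0.943] 0.06285983199619777 34.84169649949763 [-0.7  0.3 -1.1]
cup [ 0.663 -0.256  0.002] 0.82
cup_rim [ 0.665 -0.265  0.085] 0.86
cup_rim [0.493 0.195 0.202] 0.66
barrel [ 0.294  0.352 -0.004] 0.81
barrel [ 0.49   0.251 -0.001] 0.76
cup [ 0.666 -0.262  0.002] 0.87
cup [0.484 0.192 0.124] 0.8
cup_rim [0.487 0.188 0.205] 0.91
cup_rim [ 0.666 -0.262  0.084] 0.61
ball1_center [ 0.708 -0.14  -0.001] 0.52
ball1_center [0.472 0.301 0.019] 0.44
barrel [ 0.301  0.352 -0.001] 0.63
[ -2.4  13.9 -51.2] [-6.8  0.1  3.2]
[-22.   27.8 -93.1] [-13.6   0.1   6.4]
[ -41.3   41.8 -134.3] [-20.4   0.1   9.6]
[ -60.3   56.2 -174.8] [-27.2   0.1  12.8]
```

View pics/chk.png

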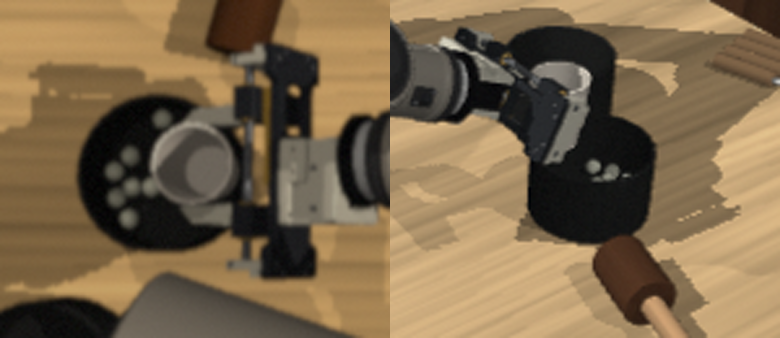

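The check picture shows seven balls in the barrel (left crop: (162,118), (129,155), (113,170), (131,186), (150,186), (116,198), (129,217)) and an empty cup at (195,163). I'll carry the cup back to the free bench spot.

>>> arm_command --series '[{"x":8,"y":0,"z":-5,"rx":0,"ry":0,"rz":0},{"x":10,"y":4,"z":-20,"rx":-2,"ry":0,"rz":1},{"x":-2,"y":14,"z":-51,"rx":-6.8,"ry":0,"rz":3.2},{"x":-12,"y":21,"z":-72,"rx":-10.2,"ry":0,"rz":4.8},{"x":-22,"y":28,"z":-93,"rx":-13.6,"ry":0,"rz":6.4},{"x":-32,"y":35,"z":-114,"rx":-17,"ry":0,"rz":8},{"x":-41,"y":42,"z":-134,"rx":-20.4,"ry":0,"rz":9.6},{"x":-51,"y":49,"z":-155,"rx":-23.8,"ry":0,"rz":11.2},{"x":-57,"y":54,"z":-168,"rx":-26,"ry":0,"rz":12.2},{"x":-60.3,"y":56.2,"z":-174.8,"rx":-27.2,"ry":0,"rz":12.8},{"x":-60.3,"y":56.2,"z":-174.8,"rx":-27.2,"ry":0,"rz":12.8},{"x":-60.3,"y":56.2,"z":-174.8,"rx":-27.2,"ry":0,"rz":12.8}]'

```text
time: 24.9
tool_pos: [0.5457, -0.0414, 0.2171]
tool_rot: [-3.139, -1.133, 1.044]
contact_force: [0.3, 0.5, -1.6]
opening: 0.0623
grip_force: 34.8
```

```bash
python3 - <<'E'
from plan import *
st()
R=slant(np.radians(60),np.radians(25))*F
rel([([.546,-.042,z],R) for z in (.14,.083,.079,.077)])
E
```

```text
24.9 [ 0.5457 -0.0414  0.2171] [-3.139 -1.133  1.044] [-0.662  0.585  1.86   1.181  1.324 -0.854] 0.06228645799313998 34.84195114324393 [ 0.3  0.5 -1.6]
[-70.    0.6  32.3] [-0.   0.1 -0.1]
[-121.7    0.7   56.5] [-0.   0.1 -0.1]
[-125.3    0.7   58.2] [-0.   0.1 -0.1]
[-127.1    0.7   59. ] [-0.   0.1 -0.1]
```

>>> arm_command --series '[{"x":-12,"y":0,"z":5,"rx":0,"ry":0,"rz":0},{"x":-32,"y":0,"z":15,"rx":0,"ry":0,"rz":0},{"x":-54,"y":0.5,"z":25,"rx":0,"ry":0,"rz":0},{"x":-75,"y":0.5,"z":35,"rx":0,"ry":0,"rz":0},{"x":-95,"y":0.5,"z":44,"rx":0,"ry":0,"rz":0},{"x":-110,"y":0.5,"z":51,"rx":0,"ry":0,"rz":0},{"x":-118,"y":0.5,"z":55,"rx":0,"ry":0,"rz":0},{"x":-122,"y":0.5,"z":56.7,"rx":0,"ry":0,"rz":0},{"x":-124,"y":0.5,"z":57.5,"rx":0,"ry":0,"rz":0},{"x":-125.5,"y":0.5,"z":58.3,"rx":0,"ry":0,"rz":0},{"x":-126.5,"y":0.5,"z":58.8,"rx":0,"ry":0,"rz":0},{"x":-127,"y":0.5,"z":59,"rx":0,"ry":0,"rz":0},{"x":-127,"y":0.5,"z":59,"rx":0,"ry":0,"rz":0}]'

```text
time: 26.2
tool_pos: [0.5462, -0.0425, 0.0774]
tool_rot: [3.142, -1.133, 1.046]
contact_force: [0.8, 0.5, -0.4]
opening: 0.0628
grip_force: 34.8
```

```bash
python3 - <<'E'
from plan import *
st()
p=read_camera('scene')
for qn in ['cup','cup_rim']:
    for d in mark_of(p,qn)[:3]: print(qn,np.round(d['point'],4),round(d['confidence'],2))
st()
E
```

```text
26.2 [ 0.5462 -0.0425  0.0774] [ 3.142 -1.133  1.046] [-0.664  0.862  1.883  1.269  1.221 -1.151] 0.06280692084469273 34.82349536308902 [ 0.8  0.5 -0.4]
cup [ 6.645e-01 -2.582e-01  6.000e-04] 0.95
cup [ 0.5684 -0.0011  0.0026] 0.65
cup [0.4875 0.2507 0.0011] 0.27
cup_rim [0.5744 0.0019 0.0823] 0.93
cup_rim [ 0.6629 -0.2632  0.0887] 0.85
26.35 [ 0.5462 -0.0425  0.0773] [-3.141 -1.133  1.045] [-0.664  0.862  1.883  1.269  1.221 -1.151] 0.06271718133811822 34.782557969447225 [ 0.1  0.  -0.1]
```

>>> arm_command --series '[{"x":-0.5,"y":0,"z":0.2,"rx":0,"ry":0,"rz":0},{"x":-0.7,"y":0,"z":0.3,"rx":0,"ry":0,"rz":0},{"x":-0.7,"y":0,"z":0.3,"rx":0,"ry":0,"rz":0}]'

```text
time: 26.65
tool_pos: [0.5463, -0.0424, 0.0772]
tool_rot: [3.142, -1.135, 1.046]
contact_force: [-1.2, -1.7, 5.4]
opening: 0.0628
grip_force: 34.5
```

>>> arm_command --series '[{"x":0,"y":0,"z":0,"rx":0,"ry":0,"rz":0},{"x":0,"y":0,"z":0,"rx":0,"ry":0,"rz":0},{"x":0,"y":0,"z":0,"rx":0,"ry":0,"rz":0},{"x":0,"y":0,"z":0,"rx":0,"ry":0,"rz":0},{"x":0,"y":0,"z":0,"rx":0,"ry":0,"rz":0},{"x":0,"y":0,"z":-10,"rx":0,"ry":0,"rz":0},{"x":0,"y":0,"z":-30,"rx":0,"ry":0,"rz":0},{"x":0,"y":0,"z":-60,"rx":0,"ry":0,"rz":0},{"x":0,"y":0,"z":-90,"rx":0,"ry":0,"rz":0},{"x":40,"y":0,"z":-115,"rx":0,"ry":0,"rz":0},{"x":70,"y":0,"z":-130,"rx":0,"ry":0,"rz":0},{"x":75,"y":0,"z":-130,"rx":0,"ry":0,"rz":0},{"x":75,"y":0,"z":-130,"rx":0,"ry":0,"rz":0}]' --hand 91

```text
time: 27.95
tool_pos: [0.5029, -0.1172, 0.2]
tool_rot: [3.138, -1.132, 1.049]
contact_force: [0.4, -1.1, 0.9]
opening: 0.0909
grip_force: 0.0
```

```bash
python3 - <<'E'
from plan import *
st()
s=read_camera('scene');p=read_camera('top')
for pic in (s,p):
  for qn in ['cup','cup_rim','barrel','jar','bust','mallet']:
    for d in mark_of(pic,qn)[:2]: print(qn,np.round(d['point'],3),round(d['confidence'],2))
A=p['pixels'][120:270,170:390];B=s['pixels'][130:310,200:464]
cv2.imwrite('pics/end.png',np.hstack([cv2.resize(x,(396,270),interpolation=cv2.INTER_CUBIC) for x in(A,B)]))
E
```

```text
27.95 [ 0.5029 -0.1172  0.2   ] [ 3.138 -1.132  1.049] [-0.835  0.623  1.851  1.063  1.407 -0.931] 0.0909018930789902 0.0 [ 0.4 -1.1  0.9]
cup [ 0.57  -0.002 -0.001] 0.56
cup [ 0.511 -0.257 -0.001] 0.47
cup_rim [0.572 0.    0.084] 0.83
cup_rim [ 0.662 -0.265  0.086] 0.78
barrel [ 0.297  0.352 -0.   ] 0.66
barrel [ 0.491  0.249 -0.002] 0.65
jar [ 0.495 -0.3    0.01 ] 0.88
jar [0.45  0.287 0.021] 0.58
bust [ 0.709 -0.145 -0.001] 0.6
bust [ 0.511 -0.26   0.001] 0.25
mallet [0.677 0.166 0.002] 0.94
cup [ 0.662 -0.264 -0.001] 0.9
cup [0.566 0.004 0.002] 0.66
cup_rim [ 0.565 -0.003  0.087] 0.94
cup_rim [ 0.667 -0.264  0.084] 0.71
barrel [ 0.297  0.354 -0.   ] 0.91
barrel [ 0.492  0.247 -0.001] 0.57
jar [ 0.501 -0.302  0.012] 0.91
bust [ 0.706 -0.143 -0.001] 0.59
mallet [ 0.676  0.166 -0.   ] 0.68
```

View pics/end.png

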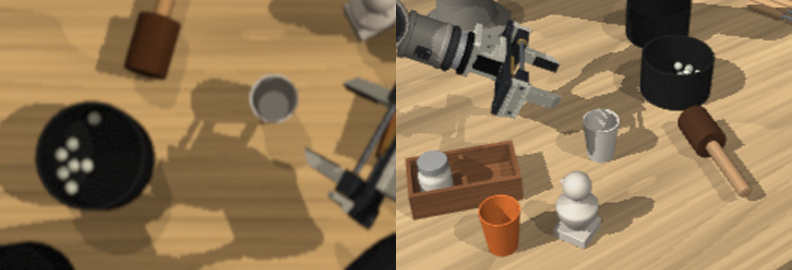

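The end picture shows seven balls in the far barrel at (75,160), the empty cup upright on the bench at (273,100), and the jar, mallet and bust in place. I'm handing it in.

```bash
python3 -c "
from cell import *
print(hand_in())"
```

```text
the job is handed in; nothing more can be done
None
```

The job is handed in at about 28 s: all seven balls are in the far barrel, the empty cup stands upright and released on the bench, and the barrel, jar, mallet and bust are where they started; the judge returned no verdict, so this rests on the final camera check.

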